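# Open the locksmith's ratchet clamp

## Task

Open the bench clamp fully so that the padlock standing in it can be taken out afterwards: press the orange release tab down with the fingertips and, keeping it down, push the sliding jaw back along its bar until it is fully home against the end stop, then let go. Only touch and push: pick nothing up, and leave the padlock in the clamp and the other things on the bench where they stand.

Things in the scene. Friction and masses are not known exactly. Their poses are not given: they have to be found in the camera images.
- clamp: The clamp, screwed to the bench: grey base plate 310 x 100 x 6 mm with a blue fixed jaw at one end, a steel bar 22 mm wide and a blue end stop at the other. Origin on the bench under the bar's middle; its +x axis runs level along the bar from the fixed jaw to the end stop, which is the way the sliding jaw opens; z up. The fixed jaw stands at x = -135 to -100 mm (96 mm high), the end stop at x = 127 to 145 mm (69 mm high).
- jaw (a joint): Travel of the dark sliding jaw along the bar in m: 0 closed, growing as it opens, 0.120 fully home against the end stop. It slides stiffly (about 3 N plus 8 N per m/s) and stays where it is left. A ratchet blocks opening (after at most 6 mm of play) whenever the release tab is up; it may always be pushed towards closing.
- release (a joint): Travel of the orange release tab in m: 0 up, 0.010 fully down on its stop. It is sprung (2 N to start, 7 N fully down) and comes up by itself when let go. The ratchet is free once the tab is more than about 5 mm down, and catches again when the tab rises.
- release_top (a point): Centre of the upper face of the orange release tab, which rides on the sliding jaw. The face is level, 54 mm long along the bar and 46 mm wide, 100 mm above the bench when up and 90 mm when fully down; it is open above, on both sides and towards the fixed jaw. Axes as clamp.
- wall_face (a point): Middle of the front face of the black upright thumb wall that stands on the sliding jaw just behind the tab, on the end stop's side; the face looks towards the fixed jaw, 28 mm along the bar from the tab's centre. It is 50 mm wide, 10 mm thick and its top is 130 mm above the bench; pushing it towards the end stop moves the jaw. Axes as clamp.
- stop_face (a point): Middle of the rubber face of the end stop, 50 mm above the bench, which the back of the sliding jaw meets when the clamp is fully open. Axes as clamp.
- padlock_center (a point): Centre of the body of the loose brass padlock (44 wide, 20 thick, 37 mm high, steel shackle on top to 62 mm above its underside) that stands by the fixed jaw on the clamp's bed, 40 mm above the bench; shackle top about 102 mm above the bench.
- spare_padlock_center (a point): Centre of the body of a loose red padlock (50 wide, 20 thick, 43 mm high, shackle top 70 mm above the bench) beside the clamp.
- jar_center (a point): Centre of a loose amber screw jar with dark lid, 52 mm across, 70 mm high, beside the clamp.
- fob_center (a point): Centre of a loose black key fob, 62 x 36 x 14 mm with a short steel tip 12 mm longer, lying beside the clamp.
Not all that is in view belongs to the job. What is shaped like the part that bears padlock_center but purple is not meant. Of the things shaped like the part that bears jar_center, the amber glass one is meant.

How it is judged:
By the outcome, as a careful person would: the job done as asked, in the order asked, and still so for the second after the job is handed in, with the robot touching nothing.
It also fails if it takes over 35 s, if anything falls off the work surface, if the arm or the gripper's body presses on something with over 40 N, if the wrist force passes 120 N, or if a joint passes its speed limit or range.

## Robot

A 6-joint arm with a two-finger parallel gripper is mounted at the origin on the work surface. World frame = base frame: x ahead of the robot, y to its left, z up, the work surface at z = 0. Lengths are in m, angles in rad, forces in N, time in s.
With the tool pointing down it reaches from about 0.3 to 0.75 m from the base axis. Payload 8.5 kg.
Tool frame: the origin (TCP) lies between the finger pads; the fingertips stand robot.tips_ahead ahead of it and the grasp point (between the pads) lies 2 mm behind it (robot.tips_ahead is the distance from the TCP to the fingertips, in m); z points along the fingers, y is the direction in which the jaws open and shut (so a half turn about z gives the same grasp; the last joint's range is limited). The gripper opens to 88 mm and grips with 3 to 60 N. Pads are 18 mm wide; open, the fingers measure 123 mm over their backs; the gripper's body (75 mm by 187 mm) begins 45 mm behind the grasp point.
Start: joints at [1.012, 0.381, 1.297, -0, 1.464, -0.215], TCP at [0.185, 0.518, 0.256] pointing down, gripper open.
Joint ranges: [-3.11, 3.11], [-0.89, 2.33], [0.22, 2.48], [-1.42, 4.56], [0.17, 2.85], [-2.88, 2.88]. Speed limits (rad/s): [2.39, 2.39, 3.14, 3.14, 3.14, 3.14].

## Interface

Orientations are given as [roll, pitch, yaw] about the fixed x, y, z axes, in that order (R = Rz(yaw) Ry(pitch) Rx(roll)).
In Python, from bench import robot, jaws, kin, capture, ticket, recognise, cut_out, telemetry gives the robot as it stands. Calls block until the motion is done:
- robot.movep(position, orientation): joint-space move of the TCP to a pose.
- robot.move_l(position, attitude=None, rate=0.15, until_force=None): straight line of the TCP; attitude=None keeps the orientation; rate is the mean speed in m/s. With until_force (N) it stops when the force on the tool has changed by that much, and returns True; else False.
- robot.set_joints(angles): joint-space move.
- jaws.gripper_to(opening, strength=None): opening from 0.0 (shut) to 1.0 (fully open); strength is the grip in N (None keeps the last); returns when the fingers have stopped.
- robot.wait(seconds).
- kin.ik(position, orientation): joint angles nearest the present ones, or None.
- capture(name): name is "scene" or "top" or "wrist"; returns a dict with "image" (480x640x3 uint8, blue, green, red), "fov_y" (degrees; the focal length in pixels is half the picture's height over the tangent of half this angle, whatever the lens; pixels are square), "cx", "cy" (the principal point, pixels), "origin" and "orientation" of the camera in the world. Camera axes: x right, y down, z forward; pixel columns grow to the right and rows downward; lengths in m; the calibration is good to about 2 mm. A picture is of the moment at which its call begins. There is no depth.
A pose or a line that the arm cannot do raises robot.PlanningError and nothing moves.
- ticket.finish_job(): hands the job in, once; it reports no verdict.
Trained networks look in the newest picture that a camera, given by its name, has taken for a name from the list of things; names that differ only in an ending like _2 or _b are one class to them, and where a whole thing is asked for, a point or a joint stands for the part that bears it (a point fixed in the world has none). Each returns a list of dicts, best first, with "confidence" (0 to 1); they miss things now and then, are a little off and sometimes report something else, mostly with a low value. They report only what shows in the picture. A call takes as long as a camera call. They do not tell look-alikes from the thing itself.
- recognise(camera, target): "bbox" ([left, top, right, bottom] in pixels, round what is visible of it).
- cut_out(camera, target): "mask" (480x640 bool, what is visible of it) and "bbox" ([left, top, right, bottom] in pixels, round what is visible of it).
Readings, each from a call of its own:
- telemetry.read_clock(): time.
- telemetry.read_joints(): joint angles.
- telemetry.read_qvel(): joint speeds.
- telemetry.read_effort(): joint torques, N m.
- telemetry.read_tool_pos(): TCP position.
- telemetry.read_tcp_rot(): TCP orientation.
- telemetry.read_ft_force(): force on the tool from outside, world axes, zero at the start.
- telemetry.read_ft_torque(): the same for the moment, N m.
- telemetry.read_gripper_width(): opening from 0.0 (shut) to 1.0 (fully open).
Only numpy, scipy, OpenCV 4.12 (cv2) and the standard library are available. Lean on these libraries where they do the work, as an engineer would, in place of code of your own. Each camera call takes 0.05 s, during which the arm holds its last target.

## Working session

There is one attempt and no reset: what is moved stays moved. The work goes in short steps, each a Python script; the robot and the scene stay as the last script left them, time stands still between calls to the robot, and variables do not carry over. Pictures are saved under pics/ and viewed, and the job is handed in when it is done.

```bash
ls; mkdir -p pics
python3 - <<'E'
from bench import robot, jaws, kin, capture, ticket, recognise, cut_out, telemetry
import cv2
for c in ["scene","top","wrist"]:
    d=capture(c); cv2.imwrite(f"pics/{c}0.png",d["image"])
    print(c,d["fov_y"],d["cx"],d["cy"],d["origin"],d["orientation"])
    for t in ["release","jaw","clamp","padlock_center","wall_face","jar_center","fob_center","spare_padlock_center"]:
        try: print(t,[(r["bbox"],round(r["confidence"],2)) for r in recognise(c,t)])
        except Exception as e: print(t,e)
print(robot.tips_ahead,telemetry.read_clock(),telemetry.read_tcp_rot())
E
```

```text
pics
scene 49.11287147669858 316.70479321473863 237.57805103136522 [ 1.0498593  -0.15484405  0.77373355] [-2.51393773e+00  9.33218249e-04  1.21148611e+00]
release [([272.4, 220.0, 313.7, 258.2], 0.64)]
jaw [([261.4, 204.7, 326.3, 276.1], 0.97)]
clamp [([208.3, 186.4, 378.5, 343.3], 0.64)]
padlock_center [([165.2, 330.5, 191.7, 359.9], 0.92), ([246.7, 256.0, 271.5, 296.6], 0.73)]
wall_face [([261.0, 206.9, 325.4, 282.1], 0.87), ([269.8, 222.0, 311.8, 257.0], 0.55), ([353.1, 269.4, 388.1, 318.6], 0.24)]
jar_center [([384.6, 322.7, 422.0, 371.0], 0.74), ([353.7, 271.1, 387.1, 319.5], 0.72)]
fob_center []
spare_padlock_center [([213.2, 211.9, 239.3, 247.3], 0.58)]
top 53.6804346493618 316.9817718904406 244.7202211003475 [0.51477845 0.01608234 0.83697705] [-3.02918873 -0.01051303 -1.56749252]
release [([315.9, 239.8, 355.8, 279.3], 0.78)]
jaw [([300.4, 236.1, 366.7, 289.7], 0.73)]
clamp [([237.7, 203.1, 421.0, 324.6], 0.89)]
padlock_center [([367.0, 230.1, 388.2, 258.9], 0.84), ([443.9, 206.6, 472.2, 229.5], 0.73)]
wall_face [([306.6, 234.5, 368.2, 286.2], 0.89)]
jar_center [([263.6, 125.6, 290.6, 162.8], 0.92), ([264.5, 183.0, 293.7, 216.7], 0.63)]
fob_center [([327.1, 156.7, 362.2, 181.2], 0.88), ([238.9, 205.0, 424.0, 325.8], 0.52)]
spare_padlock_center [([369.6, 317.0, 398.6, 346.9], 0.85)]
wrist 59.046604495863676 309.56785862740116 241.15156310123282 [0.11852989 0.54092623 0.3839024 ] [ 2.87017118e+00 -7.72468729e-04  1.22746996e+00]
release []
jaw []
clamp []
padlock_center []
wall_face []
jar_center []
fob_center []
spare_padlock_center []
0.017 1.35 [3.14156400e+00 3.79718905e-06 2.79782854e+00]
```

View pics/scene0.png

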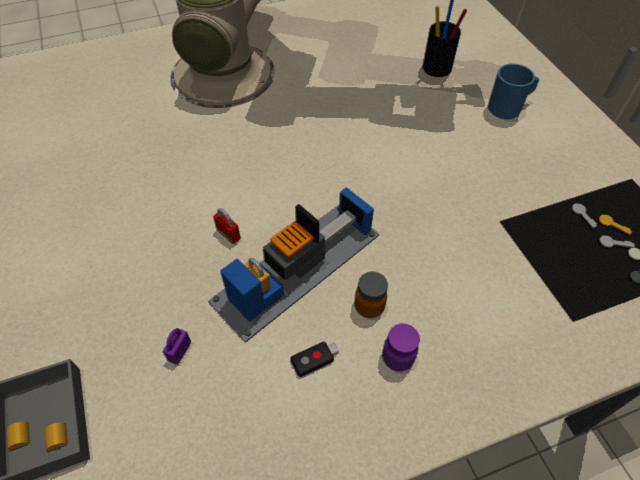

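View pics/top0.png

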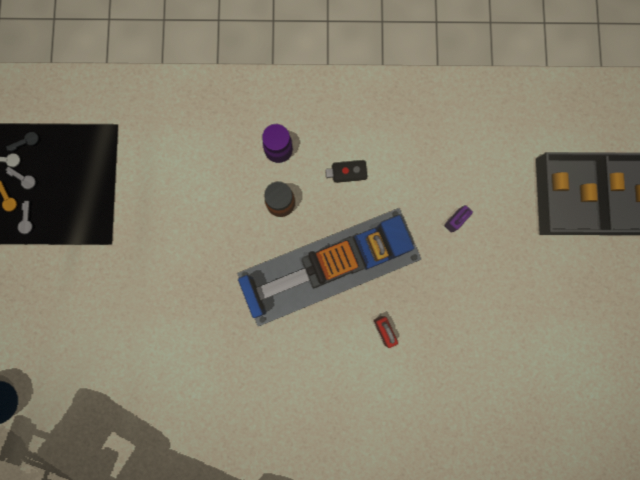

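The top view shows one clamp, with the orange tab at about (337,260), the fixed jaw with the brass padlock at about (378,245), and the end stop at about (251,297). Look-alikes are the purple padlock at (459,218), the purple jar at (277,142) and the red spare at (387,331). None of them gets touched. Next, a close crop with measurements.

```bash
cat > h.py <<'E'
from bench import robot, jaws, kin, capture, ticket, recognise, cut_out, telemetry
import cv2, numpy as np
from scipy.spatial.transform import Rotation as R
def f(d): return 240/np.tan(np.radians(d["fov_y"])/2)
def ray(d,p):
    v=np.array([(p[0]-d["cx"])/f(d),(p[1]-d["cy"])/f(d),1.]); return R.from_euler('xyz',d["orientation"]).as_matrix()@v
def atz(d,p,z):
    v=ray(d,p);o=np.array(d["origin"]);return o+v*(z-o[2])/v[2]
def proj(d,P):
    c=R.from_euler('xyz',d["orientation"]).as_matrix().T@(np.array(P)-d["origin"]); return np.array([d["cx"]+f(d)*c[0]/c[2],d["cy"]+f(d)*c[1]/c[2]])
def orange(d):
    h=cv2.cvtColor(d["image"],cv2.COLOR_BGR2HSV); m=cv2.inRange(h,(5,180,120),(20,255,255))
    return m
E
python3 - <<'E'
from h import *
for c,roi in [("top",(225,195,430,335)),("scene",(200,180,390,345))]:
    d=capture(c); im=d["image"]; x0,y0,x1,y1=roi
    s=4 if c=="top" else 3.5
    cv2.imwrite(f"pics/{c}crop.png",cv2.resize(im[y0:y1,x0:x1],None,fx=s,fy=s,interpolation=cv2.INTER_CUBIC)[:600,:800])
    m=cut_out(c,"release")
    for r in m[:1]:
        mm=r["mask"].astype(np.uint8); cn=max(cv2.findContours(mm,0,2)[0],key=cv2.contourArea)
        b=cv2.minAreaRect(cn); pts=[atz(d,p,.1)[:2] for p in cv2.boxPoints(b)]
        print(c,"cut",b,np.round(pts,4).tolist(),np.round(np.mean(pts,0),4))
    o=orange(d); k=np.zeros_like(o); k[y0:y1,x0:x1]=o[y0:y1,x0:x1]
    k=cv2.morphologyEx(k,cv2.MORPH_CLOSE,np.ones((5,5)))
    cn=max(cv2.findContours(k,0,2)[0],key=cv2.contourArea)
    q=np.array([atz(d,p[0],.1)[:2] for p in cn]).astype(np.float32)
    print(c,"orange in metric",cv2.minAreaRect(q))
    # base plate
    m=cut_out(c,"clamp")
    if m:
        cn=max(cv2.findContours(m[0]["mask"].astype(np.uint8),0,2)[0],key=cv2.contourArea)
        q=np.array([atz(d,p[0],.006)[:2] for p in cn]).astype(np.float32)
        print(c,"clamp",cv2.minAreaRect(q))
E
```

```text
top cut ((336.1723937988281, 259.4310302734375), (29.15416717529297, 34.16794204711914), 68.19859313964844) [[0.5862, 0.0118], [0.6064, -0.0378], [0.564, -0.0545], [0.5441, -0.0051]] [ 0.5751 -0.0214]
top orange in metric ((0.5748042464256287, -0.02259097248315811), (0.044657181948423386, 0.051289815455675125), 22.129932403564453)
top clamp ((0.5712659358978271, -0.011721581220626831), (0.10251665860414505, 0.3143252432346344), 22.04888343811035)
scene cut ((290.60137939453125, 238.6418914794922), (26.388214111328125, 36.269264221191406), 54.462318420410156) [[0.5666, -0.056], [0.543, 0.0018], [0.5923, 0.0101], [0.6138, -0.0462]] [ 0.5789 -0.0226]
scene orange in metric ((0.5785479545593262, -0.021779261529445648), (0.04509972780942917, 0.05278557538986206), 22.279943466186523)
scene clamp ((0.5419095754623413, -0.006488770246505737), (0.15549319982528687, 0.34637880325317383), 22.002107620239258)
```

View pics/topcrop.png

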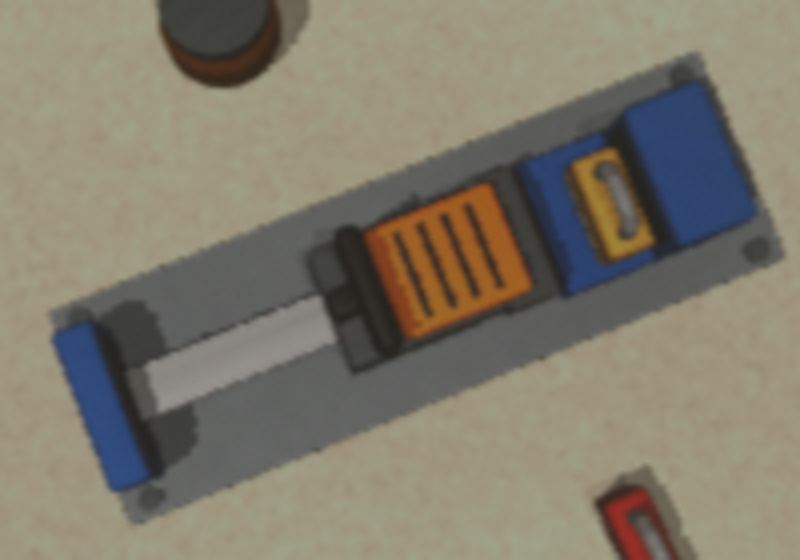

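View pics/scenecrop.png

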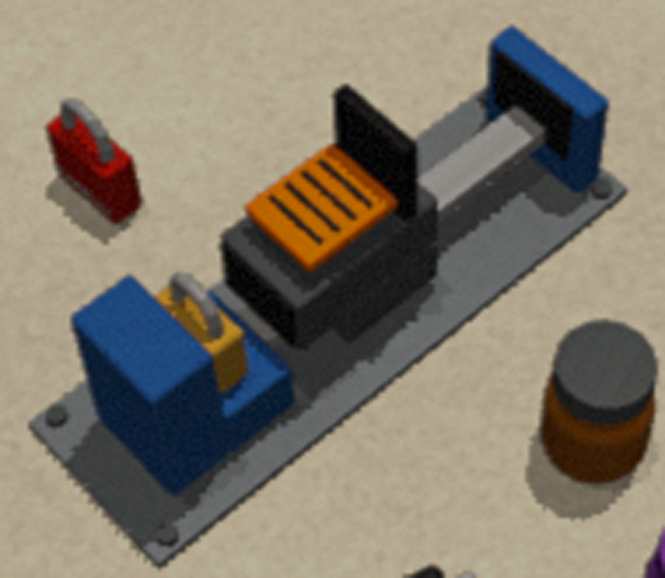

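The crops confirm the tab, centred at about (0.5765, -0.022) and 45 x 52 mm. The black wall is on the end-stop side. Clamp +x points along yaw ≈ 112°, and the tab sits on the bar axis as it should. Next I shut the gripper and hover over the tab near the wall.

```bash
cat >> h.py <<'E'
A=np.radians(112.1); U=np.array([np.cos(A),np.sin(A),0]); TAB=np.array([.5767,-.0222,.1])
TIP=0.017
def rz(z,along=0.012): 
    p=TAB+U*along; p[2]=z+TIP; return p
E
python3 - <<'E'
from h import *
for y in (A,A-np.pi):
    print(y,kin.ik(rz(.16),[np.pi,0,y]))
q=kin.ik(rz(.16),[np.pi,0,A]); y=A
q2=kin.ik(rz(.16),[np.pi,0,A-np.pi])
if q is None or (q2 is not None and abs(q2[5])<abs(q[5])): y=A-np.pi
print("yaw",y)
jaws.gripper_to(0.0)
robot.movep(rz(.20),[np.pi,0,y])
robot.move_l(rz(.145))
print(telemetry.read_tool_pos(),telemetry.read_gripper_width(),telemetry.read_clock())
tip=np.array(telemetry.read_tool_pos())-[0,0,TIP]
for c in ["scene","top","wrist"]:
    d=capture(c); p=proj(d,tip); print(c,p,proj(d,rz(.1,.0)-[0,0,TIP]))
    if c!="wrist":
        x,yy=np.round(p).astype(int); im=d["image"][max(yy-80,0):yy+80,x-100:x+100]; im=cv2.resize(im,None,fx=3.5,fy=3.5,interpolation=cv2.INTER_CUBIC)
    else: im=d["image"]
    cv2.imwrite(f"pics/{c}1.png",im)
E
```

```text
1.9565140914856434 [-0.22614992  0.48587182  1.36179213  0.          1.2939287  -0.61186769]
-1.1850785621041497 [-2.26149924e-01  4.85871822e-01  1.36179213e+00 -4.44089210e-16
  1.29392870e+00  2.52972496e+00]
yaw 1.9565140914856434
[ 0.57247223 -0.01081998  0.16256716] 0.0061127408188129395 5.8083
scene [295.41614085 215.39859725] [290.48527546 237.19881253]
top [330.53370452 258.62604324] [336.69223715 258.37969332]
wrist [313.70514168 315.00073308] [311.82390642 296.93971966]
```

View pics/scene1.png

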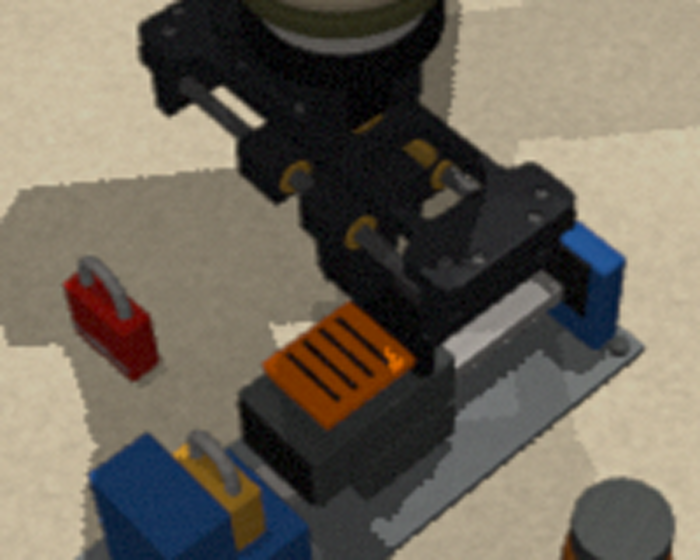

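View pics/wrist1.png

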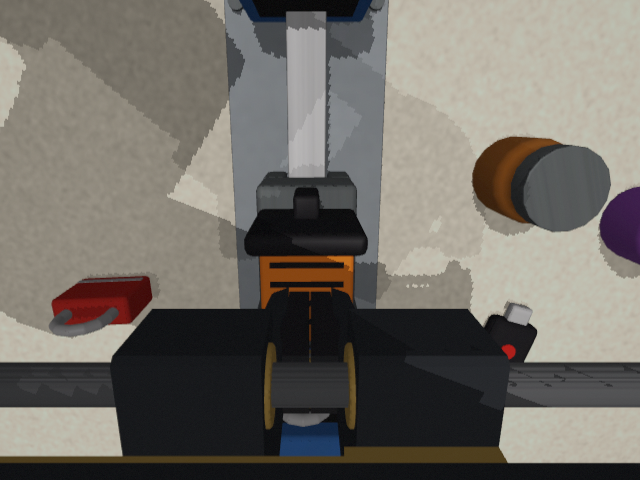

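The wrist view shows the wall's front top edge at row 254 and the fingertips at about (310,291), centred and square to the bar. I'll measure the gap, then press.

```bash
python3 - <<'E'
from h import *
d=capture("wrist")
V=np.array([-U[1],U[0],0])
for n,p,z in [("walltop",(306,252),.13),("wallL",(246,250),.13),("wallR",(368,250),.13),("tipfront",(310,291),.145),("stop top front",(308,20),.069)]:
    w=atz(d,p,z)-TAB; print(n,"along",w@U,"lat",w@V)
E
python3 - <<'E'
from h import *
f0=np.array(telemetry.read_ft_force())
hit=robot.move_l(rz(.085),rate=.03,until_force=1.5)
z1=telemetry.read_tool_pos()[2]-TIP; print(hit,z1,np.array(telemetry.read_ft_force())-f0)
hit=robot.move_l(rz(.080),rate=.02,until_force=12)
print(hit,telemetry.read_tool_pos()[2]-TIP,np.array(telemetry.read_ft_force())-f0,telemetry.read_clock())
E
```

```text
walltop along 0.03207505510918741 lat 0.002665027318998434
wallL along 0.03290230490025451 lat 0.026500471277925042
wallR along 0.03291021973999305 lat -0.021980687956689768
tipfront along 0.021571294059602734 lat 0.0011044238655206781
stop top front along 0.1286439647797554 lat 0.0019498614012606235
True 0.09640961999422382 [ 0.23140799 -0.4891085   4.17633677]
True 0.09045849867575835 [-2.37533375  0.54477095  6.68847052] 7.925
```

The tab is down on its stop: tip height is 0.0905 m with about 7 N. Now I push towards the end stop.

Run:
```python
from h import *
p=np.array(telemetry.read_tool_pos()); f0=np.array(telemetry.read_ft_force())
def st(m):
    q=np.array(telemetry.read_tool_pos()); F=np.array(telemetry.read_ft_force()); print(m,"along",(q-p)@U,"tipz",q[2]-TIP,"F.U",F@U,"Fz",F[2],telemetry.read_clock())
p2=p+U*.14; p2[2]=TIP+.0903
hit=robot.move_l(p2,rate=.04,until_force=22); st(hit)
robot.wait(.3); st("hold")
d=capture("scene"); cv2.imwrite("pics/s2.png",cv2.resize(d["image"][160:320,250:450],None,fx=3.5,fy=3.5,interpolation=cv2.INTER_CUBIC))
d=capture("wrist"); cv2.imwrite("pics/w2.png",d["image"])
```

```text
True along 0.09394455344805598 tipz 0.09088856073058456 F.U -3.853394657652297 Fz 3.6439093551227257 10.1333
hold along 0.09397072845162213 tipz 0.09091828161585035 F.U -5.348407033358225 Fz 4.3212774535475855 10.4333
```

View pics/w2.png

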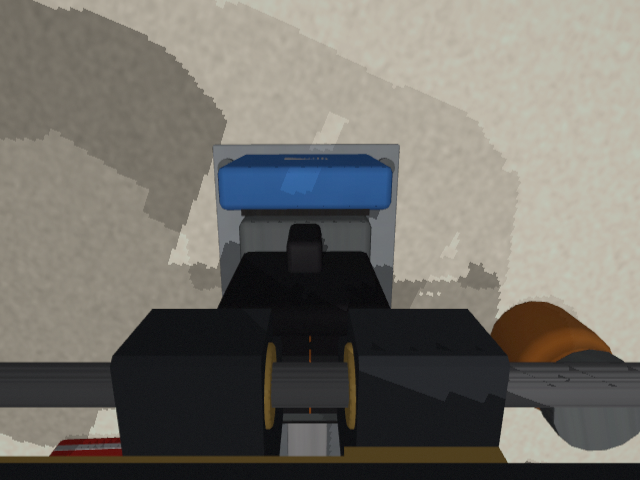

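View pics/s2.png

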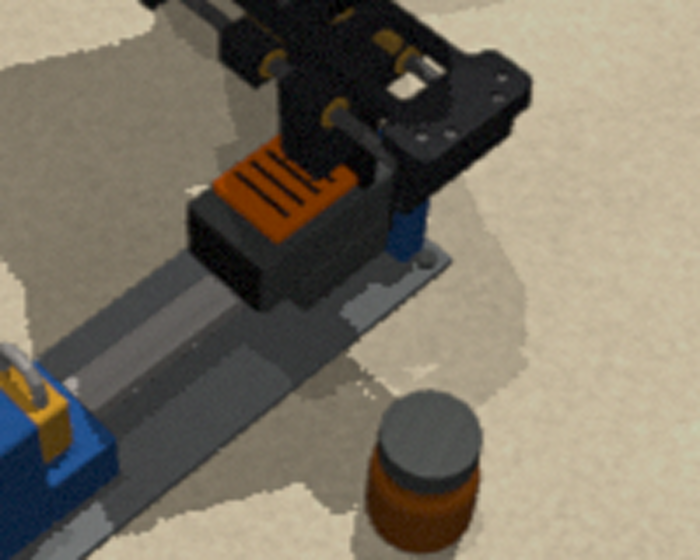

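The pictures show the jaw almost or fully at the stop, but the contact force has relaxed to 5 N. I'll push again gently to prove it is home, then lift straight up while still loaded.

Run:
```python
from h import *
p=np.array(telemetry.read_tool_pos())
def st(m):
    q=np.array(telemetry.read_tool_pos()); F=np.array(telemetry.read_ft_force()); print(m,"along",(q-p)@U,"tipz",q[2]-TIP,"F.U",F@U,"Fz",F[2],telemetry.read_clock())
p2=p+U*.02; p2[2]=TIP+.0900
hit=robot.move_l(p2,rate=.02,until_force=18); st(hit)
for i in range(3): robot.wait(.1); st("hold")
```

```text
True along -0.0001504256565365382 tipz 0.09101284342196052 F.U -2.82459194211861 Fz 3.1924018165237578 10.9
hold along -0.00013487807158332087 tipz 0.09104168374721221 F.U -1.8679728259653097 Fz 3.924500200644681 11.0
hold along -0.00011850683603547388 tipz 0.09102372219041431 F.U -1.751442634240202 Fz 3.868186712999381 11.1
hold along -0.0001589945913706938 tipz 0.09108032168029749 F.U -0.4911778603168757 Fz 4.650016894177545 11.2
```

It hit rigidly at the same position again, 0.15 mm apart, so the jaw is home. Now I release straight up.

Run:
```python
from h import *
p=np.array(telemetry.read_tool_pos())
robot.move_l(p+[0,0,.06],rate=.06)
robot.move_l(p+[0,0,.13],rate=.15)
q=kin.ik([.25,.45,.30],[np.pi,0,2.5])
robot.movep([.25,.45,.30],[np.pi,0,2.5])
for c,roi in [("top",(225,125,430,350)),("scene",(150,170,430,380))]:
    d=capture(c); x0,y0,x1,y1=roi; cv2.imwrite(f"pics/{c}3.png",cv2.resize(d["image"][y0:y1,x0:x1],None,fx=2.6,fy=2.6,interpolation=cv2.INTER_CUBIC))
    k=np.zeros((480,640),np.uint8); k[190:335,225:355]=orange(d)[190:335,225:355]
    k=cv2.morphologyEx(k,cv2.MORPH_CLOSE,np.ones((5,5)))
    cn=max(cv2.findContours(k,0,2)[0],key=cv2.contourArea)
    b=cv2.minAreaRect(np.array([atz(d,t[0],.1)[:2] for t in cn]).astype(np.float32)); print(c,b,(np.array(b[0])-TAB[:2])@U[:2])
    for t in ["padlock_center","jar_center","fob_center","spare_padlock_center"]: print(c,t,[(r["bbox"],round(r["confidence"],2)) for r in recognise(c,t)])
print(telemetry.read_clock(),telemetry.read_ft_force())
```

```text
top ((0.5417318940162659, 0.058713044971227646), (0.04467342421412468, 0.05155972018837929), 22.129878997802734) 0.08812410268397255
top padlock_center [([366.6, 232.1, 388.0, 260.7], 0.89), ([443.4, 207.7, 472.2, 232.1], 0.6)]
top jar_center [([261.2, 127.8, 290.4, 161.1], 0.82), ([264.6, 179.8, 295.5, 217.4], 0.62)]
top fob_center [([324.4, 156.9, 364.6, 179.6], 0.86), ([252.1, 258.7, 316.9, 306.5], 0.55)]
top spare_padlock_center [([372.3, 318.4, 398.0, 347.7], 0.94)]
scene ((0.5433564186096191, 0.05995393171906471), (0.045133624225854874, 0.05313848704099655), 22.2999210357666) 0.08866263421542693
scene padlock_center [([165.6, 327.4, 190.0, 362.9], 0.67), ([245.6, 257.8, 271.1, 293.2], 0.54)]
scene jar_center [([352.7, 268.2, 387.0, 316.6], 0.95), ([380.6, 323.7, 418.8, 370.3], 0.66)]
scene fob_center [([288.6, 338.5, 340.4, 376.6], 0.69)]
scene spare_padlock_center [([215.5, 209.5, 240.6, 242.8], 0.92)]
15.2 [ 0.24318767 -0.33884909  0.10028357]
```

View pics/top3.png

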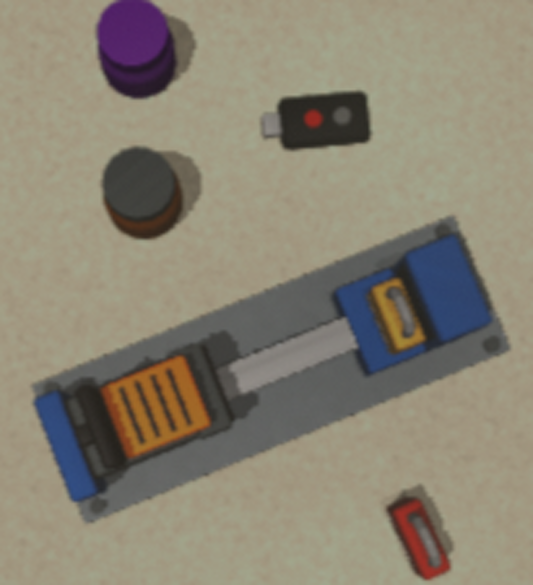

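View pics/scene3.png

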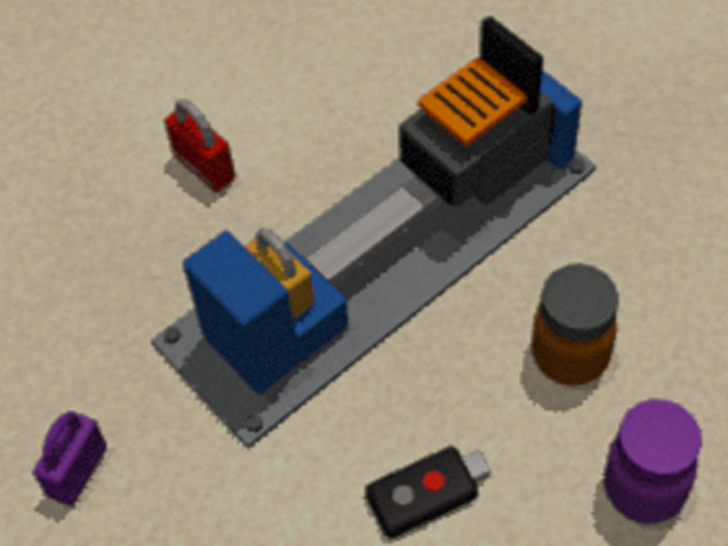

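Both views show the jaw against the blue end stop with the tab up. The padlock and the other things are where they were, and the arm is clear. I'm handing the job in.

```bash
python3 -c "
from bench import ticket
print(ticket.finish_job())"
```

```text
the job is handed in; nothing more can be done
None
```

The bench clamp is fully open and the job is handed in. With the gripper shut, I pressed the orange tab down onto its stop and held it there. I pushed the thumb wall until the jaw met the end stop, then lifted straight off and moved the arm clear. The clock read 15.2 s at the last check, out of the 35 s allowed.

- **Jaw home:** a second push stopped at the same place to within 0.15 mm. Both cameras measured about 88 mm of jaw movement from where it started, and the pictures show it against the end stop. The first push's contact force dropped to about 5 N after it stopped, which is why I pushed again.
- **Tab and other things:** the tab is up again. The brass padlock is still in the clamp, and the red padlock, jar, fob and purple look-alikes are where they stood, to within the detector's few pixels of error.
- **Force reading:** while I held the tab down, the vertical force read 3–5 N, less than the roughly 6.5 N the spring should give. The tip stayed at 90.5–91 mm, about 9 mm down and well past the 5 mm needed to free the ratchet.

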